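# Shut the kit drawer and present the ball dish to the reader

## Task

Push the open ball-kit drawer fully home until it clicks in at its detent, and only then lift the ball dish off its rubber pad by its arched handle. Carry it to the optical reader and turn it about a quarter turn, so that its red tab points straight at the lens and the ball is level with the lens and 16 cm straight out from it; keep the dish level and the ball in its middle all the way, disturb nothing else on the desk, and finish with the gripper still holding the dish there, still and level.

Things in the scene. Friction and masses are not known exactly. Their poses are not given: they have to be found in the camera images.
- drawer (a joint): opening of the cabinet's only drawer, in m: 0 = home, seated at its detent; it grows as the drawer slides out towards the robot (cabinet's -x), up to 0.14. Sliding friction about 1.5 N plus 8 N per m/s; the detent is a spring catch over the last 15 mm of travel: it resists with about 3 N more until about 6 mm before home, then pulls the drawer in and holds it there. A hard stop at 0.
- drawer_pull (a point): middle of the outer (robot-side) face of the drawer's steel pull, a bar 90 mm wide (across), 14 mm tall, standing 18 mm proud of the grey drawer front. The point is 69 mm above the desk; the drawer front itself is 216 mm wide and reaches from 3 to 87 mm above the desk. It moves with the drawer; pushing its face along the cabinet's +x shuts the drawer. With the drawer home it lies 148 mm from the cabinet's origin, along the cabinet's -x
- cabinet: white one-drawer cabinet fixed to the desk, 260 (x) x 220 (y) x 90 (z) mm, with the reader, a grey box 90 x 120 x 120 mm, with a green stripe along its top over the optical axis, standing on the rear half of its top. Origin: centre of its underside, at desk level. Its +x points from the drawer front to the back, away from the robot; the drawer opens along its -x
- lens (a point): centre of the reader's round glass lens, on the reader's front face, 165 mm above the desk and straight above the cabinet's origin; axes as the cabinet's, so the lens looks along -x. The ball is to be held at (-0.16, 0, 0) m in these axes
- pad: round black rubber pad fixed to the desk, 120 mm across, 12 mm thick, on which the dish stands at the start. Origin: centre of its underside
- dish: shallow round aluminium dish with a rigid arched handle, 150 mm across, 0.25 kg; its bowl rises about 9 degrees from the middle, steeper near the rim, which is 22 mm above its underside. Origin: centre of its underside (foot 90 mm across). Its +x points at the red tab on its rim, +y lies along the handle's top bar, z is up. At the start the tab points roughly to the robot's left
- dish_bar (a point): centre of the handle's straight top bar, straight over the dish's middle, 108 mm above the dish's underside: the place to grip. Black bar 14 x 14 mm in section and 158 mm long along the dish's y, carried by a 14 x 6 mm upright at each end of it, 76 mm from the middle; nothing between it and the ball (clear height 63 mm). Axes as the dish's
- dish_middle (a point): the point where the ball's centre lies when it rests in the middle of the dish, 23 mm above the dish's underside and 85 mm below the centre of the handle bar. Axes as the dish's
- dish_tab (a point): outer end of the red tab (22 x 18 x 5 mm) on the dish's rim, 90 mm from the dish's axis along its +x, 20 mm above its underside
- ball_center (a point): centre of the loose steel bearing ball, 30 mm across, 0.11 kg, resting in the middle of the dish
- jar: clear jar with an orange cap, 60 mm across, 80 mm tall. A bystander: leave it where it is. Origin at the centre of its underside.
- tape: ring of brown tape, 90 mm across, 24 mm tall. A bystander: leave it where it is. Origin at the centre of its underside.
- mug: white mug, 76 mm across, 90 mm tall, handle at its +y. A bystander: leave it where it is. Origin at the centre of its underside.
- bottle: green bottle, 64 mm across, 190 mm tall. A bystander: leave it where it is. Origin at the centre of its underside.
- bin: empty blue bin, 160 x 110 x 70 mm. A bystander: leave it where it is. Origin at the centre of its underside.
- wrench: steel wrench, 170 mm long, lying flat. A bystander: leave it where it is
- carton: small cardboard box, 120 x 100 x 70 mm. A bystander: leave it where it is. Origin at the centre of its underside.
Not all that is in view belongs to the job. Of the things that look like the dish, the larger one is meant.

How it is judged:
By the outcome, as a careful person would: the job done as asked, in the order asked, and still so for the second after the job is handed in, while the arm keeps its last pose, push and grip.
It also fails if it takes over 69 s, if anything falls off the work surface, if the arm or the gripper's body presses on something with over 40 N, if the wrist force passes 120 N, or if a joint passes its speed limit or range.

## Robot

A 6-joint arm with a two-finger parallel gripper is mounted at the origin on the work surface. World frame = base frame: x ahead of the robot, y to its left, z up, the work surface at z = 0. Lengths are in m, angles in rad, forces in N, time in s.
With the tool pointing down it reaches from about 0.375 to 0.825 m from the base axis. Payload 5.5 kg.
Tool frame: the origin (TCP) lies midway between the tips of the shut fingers; the grasp point (between the pads) lies 19 mm behind it; x points along the fingers, y is the direction in which the jaws open and shut, and the axes are right-handed (so a half turn about x gives the same grasp; the last joint's range is limited). The gripper opens to 85 mm and grips with 20 to 120 N. Pads are 22 mm wide; open, the fingers measure 114 mm over their backs; the gripper's body (76 mm by 85 mm) begins 54 mm behind the grasp point. The pads swing forward as they close: fully open they stand 13 mm farther back than shut.
Start: joints at [-1.342, 0.314, -0.047, 1.21, 0, 1.571], TCP at [0.136, -0.584, 0.196] pointing down, gripper open.
Joint ranges: [-2.67, 2.67], [-0.69, 1.73], [-1.03, 1.25], [-2.08, 2.16], [-1.42, 1.45], [-3.14, 3.14]. Speed limits (rad/s): [2.39, 2.39, 3.01, 3.14, 3.14, 3.14].

## Interface

Orientations are given as a rotation vector (axis times angle).
In Python, from station import bot, hand, kinematics, camera gives the robot as it stands. Calls block until the motion is done:
- bot.move_ptp(position, orientation): joint-space move of the TCP to a pose.
- bot.move_l(position, orientation=None, vel=0.15, guard=None): straight line of the TCP; orientation=None keeps the orientation; vel is the mean speed in m/s. With guard (N) it stops when the force on the tool has changed by that much, and returns True; else False.
- bot.goto_joints(angles): joint-space move.
- hand.move_gripper(opening): opening from 0.0 (shut) to 1.0 (fully open); the grip force is fixed at half the most; returns when the fingers have stopped.
- bot.sleep(seconds).
- kinematics.ik(position, orientation): joint angles nearest the present ones, or None.
- camera(name): name is "scene" or "top" or "wrist"; returns a dict with "pixels" (384x512x3 uint8, red, green, blue), "camera_matrix" (3x3 intrinsics, pixels), "rvec" (rotation vector, rad) and "tvec" (3), from world to camera coordinates, as OpenCV has them; the wrist camera has in their place "mount" (4x4, takes a point from camera to tool coordinates, whose origin is the TCP and whose axes are the tool frame's). Camera axes: x right, y down, z forward; pixel columns grow to the right and rows downward; lengths in m; the calibration is good to about 2 mm. A picture is of the moment at which its call begins: read the wrist's pose just before it. There is no depth.
A pose or a line that the arm cannot do raises bot.PlanningError and nothing moves.
- bot.close_job(): hands the job in, once; it reports no verdict.
Readings, each from a call of its own:
- bot.read_t(): time.
- bot.read_joints(): joint angles.
- bot.read_dq(): joint speeds.
- bot.read_tau(): joint torques, N m.
- bot.read_eef_pos(): TCP position.
- bot.read_tcp_rot(): TCP orientation.
- bot.read_wrist_force(): force on the tool from outside, world axes, zero at the start.
- bot.read_ft_torque(): the same for the moment, N m.
- bot.read_opening(): opening from 0.0 (shut) to 1.0 (fully open).
Only numpy, scipy, OpenCV 4.12 (cv2) and the standard library are available. Lean on these libraries where they do the work, as an engineer would, in place of code of your own. Each camera call takes 0.05 s, during which the arm holds its last target. There are 200 camera calls.

## Working session

There is one attempt and no reset: what is moved stays moved. The work goes in short steps, each a Python script; the robot and the scene stay as the last script left them, time stands still between calls to the robot, and variables do not carry over. Pictures are saved under pics/ and viewed, about 8 in all and at most 12, crops included, and the job is handed in when it is done.

```bash
mkdir -p pics; ls
cat > h.py <<'E'
import numpy as np, cv2
from scipy.spatial.transform import Rotation as R
from station import bot, hand, kinematics, camera
def shot(name):
    if name=="wrist":
        p=np.array(bot.read_eef_pos()); r=R.from_rotvec(bot.read_tcp_rot()).as_matrix()
        c=camera(name); M=np.array(c["mount"]); T=np.eye(4);T[:3,:3]=r;T[:3,3]=p; T=T@M
        return c["pixels"],np.array(c["camera_matrix"]),T[:3,:3],T[:3,3]
    c=camera(name); r=R.from_rotvec(np.ravel(c["rvec"])).as_matrix()
    return c["pixels"],np.array(c["camera_matrix"]),r.T,-r.T@np.ravel(c["tvec"])
def ray(K,Rw,uv): return Rw@np.linalg.solve(K,[uv[0],uv[1],1.])
def onplane(s,uv,z):
    d=ray(s[1],s[2],uv); return s[3]+d*(z-s[3][2])/d[2]
def proj(s,p):
    q=s[1]@(s[2].T@(np.asarray(p)-s[3])); return q[:2]/q[2]
def save(n,img,f=1.5): cv2.imwrite("pics/"+n+".png",cv2.resize(img[...,::-1],None,fx=f,fy=f,interpolation=cv2.INTER_CUBIC))
E
python3 - <<'E'
from h import *
for n in("scene","top"):
    s=shot(n); save(n+"0",s[0]); np.savez(n+"0",*s); print(n,s[3],s[1][0,0], s[2][:,2])
print(bot.read_t(),bot.read_tcp_rot())
E
```

```text
pics
scene [1.32270288 0.42656771 0.94142685] 437.41597645518823 [-0.64760936 -0.37372895 -0.66402468]
top [ 0.42011674 -0.01781306  1.54013682] 437.3864100119373 [ 0.08523695  0.01081547 -0.99630201]
0.1 [ 2.10078827  0.24298249 -2.10115054]
```

View pics/scene0.png

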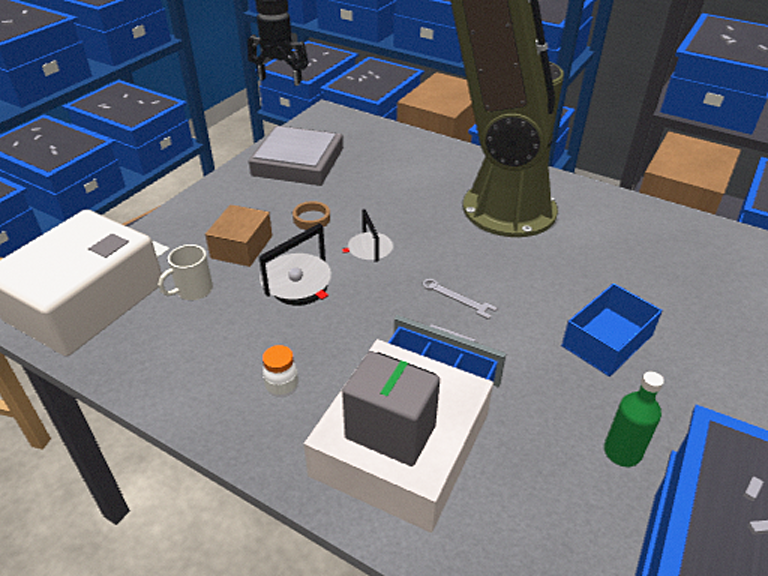

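View pics/top0.png

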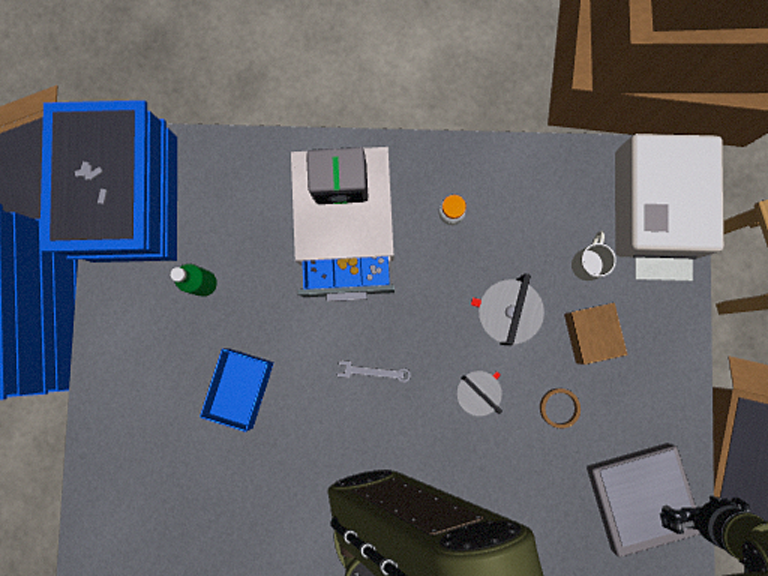

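The top view shows the larger dish with the ball at (512,311) in the enlarged picture and a smaller one without a ball at (480,393). The larger one, with its tab to the left, fits the description. Next I measure.

Run:
```python
from h import *
def ld(n):
    z=np.load(n+"0.npz"); return [z["arr_%d"%i] for i in range(4)]
t,s=ld("top"),ld("scene")
def comp(img,m,box):
    k=np.zeros(m.shape,np.uint8); x0,y0,x1,y1=box; k[y0:y1,x0:x1]=m[y0:y1,x0:x1]
    n,l,st,c=cv2.connectedComponentsWithStats(k); i=1+np.argmax(st[1:,4]); return np.argwhere(l==i)[:,::-1].astype(float),c[i]
I=t[0].astype(int); r,g,b=I[...,0],I[...,1],I[...,2]; mn=I.min(2); mx=I.max(2)
P,_=comp(I,(mn>175)&(r>b),(180,85,275,185))
h=cv2.convexHull(P.astype(np.float32))[:,0]
W=np.array([onplane(t,p,.09)[:2] for p in h],np.float32)
rc=cv2.minAreaRect(W); print("cab",rc); print(cv2.boxPoints(rc))
P,c=comp(I,(g>r+50)&(g>b+40),(200,95,250,135)); 
print("stripe", [onplane(t,[P[P[:,1]==y][:,0].mean(),y],.21).round(4) for y in (P[:,1].min()+1,P[:,1].max()-1)])
# pull
x=I[190:206,190:280]; print(mn[192:202,228])
P,c=comp(I,(mn>110)&(mx-mn<25),(205,193,260,203)); print("pull",c,len(P),P.min(0),P.max(0),onplane(t,c,.076),onplane(t,P.min(0),.076),onplane(t,P.max(0),.076))
# dish
P,c=comp(I,(mx<45),(325,178,358,232)); q=cv2.fitLine(P.astype(np.float32),cv2.DIST_L2,0,.01,.01).ravel()
w=(P-P.mean(0))@q[:2]; e=[P.mean(0)+q[:2]*v for v in (w.min(),w.max())]
E=[onplane(t,p,.127) for p in e]; print("bar",len(P),E,np.mean(E,0), np.degrees(np.arctan2(*(E[1]-E[0])[1::-1])))
P,c=comp(I,(r>g+80)&(r>b+80),(305,190,330,212)); print("tab",len(P),onplane(t,c,.034))
m=((mn>125)&(mx-mn<30)); P,c=comp(I,m,(312,180,368,235)); h=cv2.convexHull(P.astype(np.float32))
W=np.array([onplane(t,p,.034)[:2] for p in h[:,0]],np.float32); print("rim",cv2.minEnclosingCircle(W),cv2.fitEllipse(W))
J=s[0].astype(int);
P,c=comp(J,(J[...,0]>J[...,1]+80)&(J[...,0]>J[...,2]+80),(195,185,225,205)); print("tab scene",onplane(s,c,.034))
for p,n in (((340,208),'center dish'),):
    print(onplane(t,p,.034))
big=np.hstack([cv2.resize(t[0][175:290,290:420],None,fx=3,fy=3,interpolation=2),cv2.resize(t[0][85:200,180:280],None,fx=3,fy=3,interpolation=2)])
save("crop1",big,1.1)
```

```text
cab ((0.746321439743042, 0.11908852308988571), (0.24562668800354004, 0.21911674737930298), 4.634990215301514)
[[ 6.1505657e-01  2.1836436e-01]
 [ 6.3276285e-01 -3.5822392e-05]
 [ 8.7758631e-01  1.9812688e-02]
 [ 8.5988003e-01  2.3821287e-01]]
stripe [array([0.8136, 0.1232, 0.21  ]), array([0.7505, 0.1178, 0.21  ])]
[101  98 107 112 142 143 142 148  77  99]
pull [230.52  197.144] 125 [218. 194.] [245. 201.] [0.53763064 0.10236129 0.076     ] [0.54705158 0.14485686 0.076     ] [0.52601539 0.05328022 0.076     ]
bar 18 [array([ 0.56416591, -0.2782863 ,  0.127     ]), array([ 0.59120964, -0.28180023,  0.127     ])] [ 0.57768778 -0.28004326  0.127     ] -7.403267411195436
tab 32 [ 0.53595615 -0.19332407  0.034     ]
rim ((0.519282341003418, -0.26219886541366577), 0.07404983043670654) ((0.5211060643196106, -0.2556988596916199), (0.10725945234298706, 0.14312361180782318), 74.3770980834961)
tab scene [ 0.53731574 -0.19133605  0.034     ]
[ 0.51412434 -0.27250495  0.034     ]
```

View pics/crop1.png

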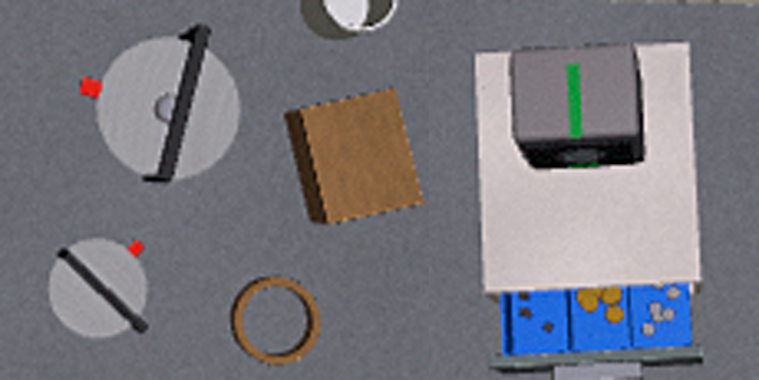

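The crop confirms it: the larger dish has a ball in the middle and its tab at the left, (92,88). The smaller one is a decoy. I move over the drawer, look with the wrist camera, and then push.

```bash
cat >> h.py <<'E'
def down(yaw):  # jaw direction (tool y) at yaw, tool x down
    x=np.array([0,0,-1.]); y=np.array([np.cos(yaw),np.sin(yaw),0]); return R.from_matrix(np.c_[x,y,np.cross(x,y)]).as_rotvec()
E
python3 - <<'E'
from h import *
print(R.from_rotvec(bot.read_tcp_rot()).as_matrix().round(2).tolist())
a=np.radians(4.65)
for nm,p,y in (("cab",[.47,.097,.35],a+np.pi/2),("push",[.595,.107,.055],a+np.pi/2),("dish",[.525,-.275,.101],np.radians(75)),("goal",[.594,.106,.231],a),("goal",[.594,.106,.35],a)):
  for f in (0,np.pi):
    q=kinematics.ik(p,down(y+f)); print(nm,f,None if q is None else np.round(q,2))
p=bot.read_eef_pos(); bot.move_l([p[0],p[1],.33],vel=.2)
q=kinematics.ik([.47,.097,.35],down(a-np.pi/2)); q2=kinematics.ik([.47,.097,.35],down(a+np.pi/2)); 
Y=a-np.pi/2 if q2 is None or (q is not None and abs(q[5])<=abs(q2[5])) else a+np.pi/2
hand.move_gripper(0)
bot.move_ptp([.47,.097,.35],down(Y))
s=shot("wrist"); save("w1",s[0]); np.savez("w1",*s); print(s[3],s[2][:,2],s[1][0,0],Y,bot.read_t(),bot.read_opening(),np.round(bot.read_joints(),2))
E
```

```text
[[-0.0, 0.23, -0.97], [0.0, -0.97, -0.23], [-1.0, -0.0, -0.0]]
cab 0 [ 0.2   0.07 -0.    1.5   0.    0.12]
cab 3.141592653589793 [ 0.2   0.07 -0.    1.5   0.   -3.02]
push 0 [ 0.18  0.41 -0.24  0.92  0.    0.1 ]
push 3.141592653589793 [ 0.18  0.41 -0.24  0.92  0.   -3.04]
dish 0 [-0.48  0.35 -0.21  1.    0.   -0.22]
dish 3.141592653589793 [-0.48  0.35 -0.21  1.    0.    2.92]
goal 0 [0.18 0.31 0.03 1.29 0.   1.67]
goal 3.141592653589793 [ 0.18  0.31  0.03  1.29  0.   -1.48]
goal 0 [0.18 0.32 0.3  1.56 0.   1.67]
goal 3.141592653589793 [ 0.18  0.32  0.3   1.56  0.   -1.48]
[0.38612937 0.08981194 0.52785966] [ 0.32209056  0.02522625 -0.94637271] 331.7793877533032 1.651954137012633 4.4083 -0.0021723802180938848 [ 0.2   0.07 -0.    1.5  -0.    0.12]
```

View pics/w1.png

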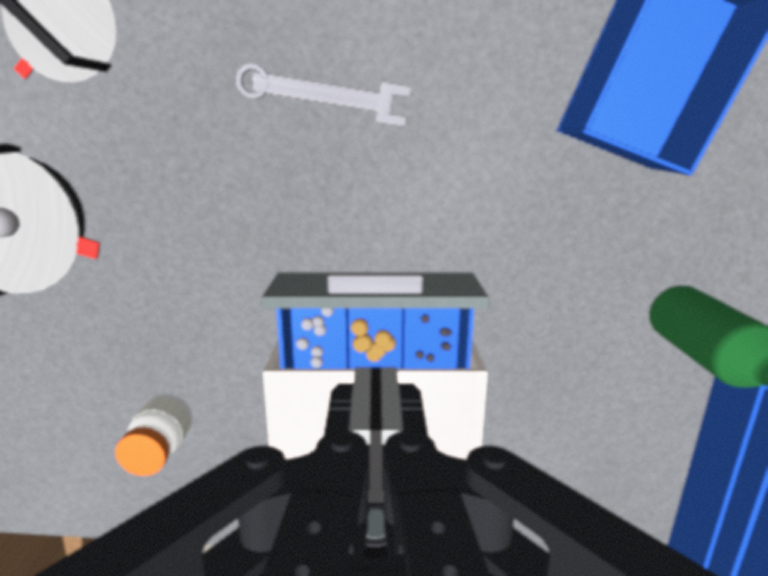

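The wrist view shows the cabinet front edge at (264..487, 371), the pull at (328..423, 275..294), and the drawer open and clear. The fingers are in front of the lens but don't hide the edge.

Run:
```python
from h import *
z=np.load("w1.npz"); s=[z["arr_%d"%i] for i in range(4)]; I=s[0].astype(int); mn=I.min(2)
# cabinet front edge: white start rows in clear columns
pts=[]
for c in list(range(180,215))+list(range(285,321)):
    col=mn[225:275,c]; k=np.argmax(np.diff(col)); pts.append([c,225+k+.5])
pts=np.array(pts); W=np.array([onplane(s,p,.09)[:2] for p in pts])
v=cv2.fitLine(W.astype(np.float32),cv2.DIST_HUBER,0,.001,.001).ravel(); d=v[:2]*np.sign(v[1]); print("edge dir yaw",np.degrees(np.arctan2(d[1],d[0]))-90,v[2:])
# side edges: width in rows 255-290
L=[];Rr=[]
for r in range(252,285):
    row=mn[r]; 
    L.append(onplane(s,[160+np.argmax(np.diff(row[160:190]))+.5,r],.09)[:2]); Rr.append(onplane(s,[310+np.argmin(np.diff(row[310:340]))+.5,r],.09)[:2])
L,Rr=np.median(L,0),np.median(Rr,0); print(L,Rr,np.linalg.norm(L-Rr))
for n,p in (("pulltopL",(328,294)),("pulltopR",(423,294))): print(n,onplane(s,np.array(p)/1.5,.076))
a=np.radians(4.65);ex=np.array([np.cos(a),np.sin(a)]);ey=np.array([-ex[1],ex[0]])
m=(L+Rr)/2; print("mid.ey",m@ey,"edge.ex",v[2:]@ex, "origin", (v[2:]@ex+.13)*ex+(m@ey)*ey)
# scene view: rear edges
z=np.load("scene0.npz"); s2=[z["arr_%d"%i] for i in range(4)]
for p in ((305,446),(432,497),(493,385),(374,342)): print(onplane(s2,np.array(p)/1.5,.09)[:2])
```

```text
edge dir yaw 4.5357895 [0.6198976  0.07588035]
[ 6.62317881e-01 -9.77971323e-06] [0.64475715 0.22076754] 0.22147460966665738
pulltopL [0.54716916 0.05688262 0.076     ]
pulltopR [0.53994823 0.14796672 0.076     ]
mid.ey 0.057034100004768176 edge.ex 0.6240087433763605 origin [0.74690325 0.11797292]
[0.88102926 0.02477848]
[0.8567808  0.23132121]
[0.62163043 0.22170771]
[6.41359084e-01 2.04326717e-04]
```

Run:
```python
from h import *
a=np.radians(4.6); ex=np.array([np.cos(a),np.sin(a)]); O=np.array([.750,.1187]); Y=a+np.pi/2
P=lambda s,z: [*(O+s*ex),z]
bot.move_ptp(P(-.285,.2),down(Y)); bot.move_l(P(-.285,.054),vel=.12)
print("f0",np.round(bot.read_wrist_force(),2))
s=-.285
g=bot.move_l(P(-.19,.054),vel=.05,guard=14); print(g,bot.read_eef_pos(),np.round(bot.read_wrist_force(),2))
if not g:
    g=bot.move_l(P(-.145,.054),vel=.03,guard=14); 
p=np.array(bot.read_eef_pos()); print(g,p,(p[:2]-O)@ex,np.round(bot.read_wrist_force(),2))
bot.sleep(.3); print(np.round(bot.read_wrist_force(),2),bot.read_t())
```

```text
f0 [-0.2  -0.76 -0.45]
False [0.56037024 0.10344503 0.05400109] [ 0.26  0.43 -0.29]
False [0.60526382 0.10704882 0.05399199] -0.14520438193086935 [-0.44  0.16 -0.21]
[ 0.47  0.22 -0.1 ] 10.425
```

Run:
```python
from h import *
s=shot("top"); np.savez("top1",*s); s2=shot("scene"); np.savez("scene1",*s2)
A=cv2.resize(s[0][80:230,170:290],None,fx=3.4,fy=3.4,interpolation=2); B=cv2.resize(s2[0][190:350,190:350],(510,510),interpolation=2)
save("c2",np.hstack([cv2.resize(A,(408,510)),B]),.85)
```

```text
(no output)
```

View pics/c2.png

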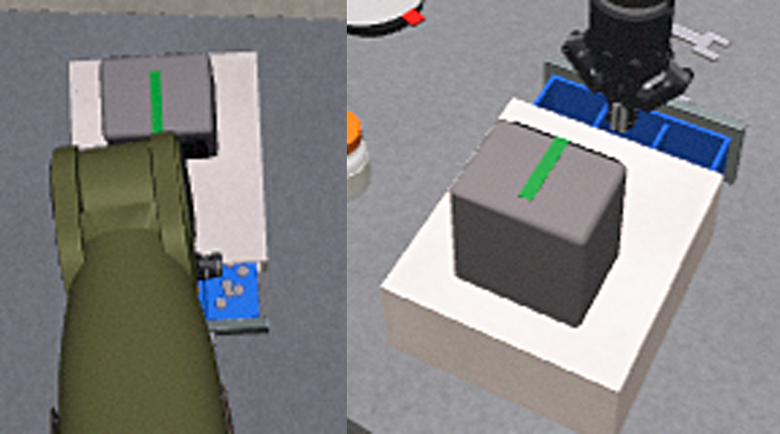

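The fingers seem to be inside the drawer tray and the front looks unmoved. I check by projecting the TCP.

Run:
```python
from h import *
def ld(n):
    z=np.load(n+".npz"); return [z["arr_%d"%i] for i in range(4)]
p=np.array(bot.read_eef_pos()); print(p, bot.read_tcp_rot())
for n in("scene1","top1"):
    s=ld(n); print(n,s[3],"tcp",proj(s,p),"tip on z=.09 etc",[proj(s,p+[0,0,h]).round(1).tolist() for h in (.04,.073)])
    print(n,"front ctr top old",proj(s,[.545,.102,.087]),"home",proj(s,[.615,.107,.087]))
s0=ld("scene0"); print(s0[3],"start tcp in scene0",proj(s0,[.136,-.584,.196]))
s0=ld("scene0");s1=ld("scene1")
# drawer front top edge line rows compare along a few columns, scene
d=np.abs(s0[0].astype(int)-s1[0].astype(int)).max(2); print("diff near front", d[215:265,255:340].mean(), d[235:260,325:340].mean())
t0,t1=ld("top0"),ld("top1"); print("t0",t0[0][165:205,258].min(1)); print("t1",t1[0][165:205,258].min(1))
```

```text
[0.60546199 0.10705916 0.0540118 ] [-0.06304464  1.5698466   0.06304296]
scene1 [1.32270288 0.42656771 0.94142685] tcp [290.32488175 244.0331062 ] tip on z=.09 etc [[291.2, 233.9], [292.0, 225.2]]
scene1 front ctr top old [299.71702747 220.90247228] home [289.33555495 238.00561549]
top1 [ 0.42011674 -0.01781306  1.54013682] tcp [230.34871668 177.90022486] tip on z=.09 etc [[229.4, 176.4], [228.6, 175.1]]
top1 front ctr top old [230.44411816 194.6760889 ] home [229.68236518 173.83464815]
[1.32270288 0.42656771 0.94142685] start tcp in scene0 [187.72440396  65.42473471]
diff near front 20.810823529411763 8.381333333333334
t0 [192 193 187 190 196 146  80  69  23  11   9  30  27  27  34  23  32  36
  33  30  35  38  29  34  10  94 104 108  61  27  57 103 104 103 106 102
 104 106 103 101]
t1 [201 200 201 200 201 156  83  72  30   7  16  31  27  27  31  29  37  37
  34  38  36  35  38  32  20 104 110 111  67  30  64 102 110 109 106 106
 110 109 108 111]
```

Run:
```python
from h import *
s=shot("wrist"); np.savez("w2",*s); save("w2",s[0],1.3); print(bot.read_opening(),np.round(bot.read_wrist_force(),2))
for n,p in (("tcp",bot.read_eef_pos()),("pull?",[.535,.102,.076])): print(n,proj(s,p)*1.3)
```

```text
0.0008233234112404237 [ 0.18 -1.27 -1.05]
tcp [325.15770723 300.84706972]
pull? [326.6439976  145.47935612]
```

View pics/w2.png

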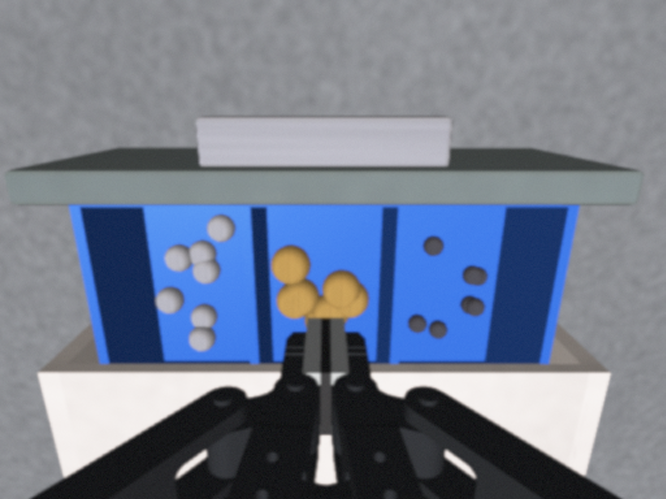

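The gripper passed the front at z=0.054 with no force and no motion of the drawer, so the finger tips only bear on the pull itself. I lift out and retry with the tips at mid-height of the pull, checking partway.

Run:
```python
from h import *
a=np.radians(4.6); ex=np.array([np.cos(a),np.sin(a)]); O=np.array([.750,.1187]); Y=a+np.pi/2
P=lambda s,z: [*(O+s*ex),z]
bot.move_l(P(-.145,.2),vel=.2); bot.move_l(P(-.285,.2),vel=.25); bot.move_l(P(-.285,.066),vel=.2)
print("at",bot.read_eef_pos()); f0=np.array(bot.read_wrist_force())
for s in np.arange(-.275,-.199,.0125):
    g=bot.move_l(P(s,.066),vel=.06,guard=14); p=np.array(bot.read_eef_pos()); print(g,round((p[:2]-O)@ex,4),p[2].round(4),np.round(bot.read_wrist_force()-f0,2))
s=shot("wrist"); np.savez("w3",*s); save("w3",s[0],1); print(bot.read_t())
```

```text
at [0.46704405 0.09598233 0.06649067]
False -0.2736 0.0669 [0.1  0.25 0.4 ]
False -0.2621 0.066 [ 0.55  0.67 -0.16]
False -0.2496 0.0659 [ 0.24  0.85 -1.36]
False -0.2371 0.066 [ 0.68 -0.56 -1.08]
False -0.2246 0.066 [-0.17  0.18  0.1 ]
False -0.2121 0.066 [-0.19 -0.04 -0.03]
False -0.1996 0.066 [-0.27  0.53 -0.47]
15.5
```

View pics/w3.png

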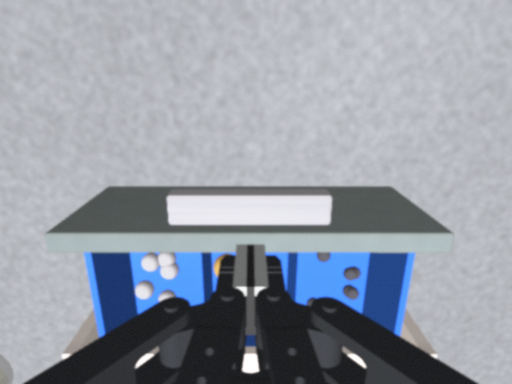

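No contact again: the front face is still at s≈-0.206, and the picture shows the fingers overlapping it. I back out and test other finger configurations, measuring the front's position automatically.

```bash
cat >> h.py <<'E'
a=np.radians(4.6); ex=np.array([np.cos(a),np.sin(a)]); ey=np.array([-ex[1],ex[0]]); O=np.array([.750,.1187])
P=lambda s,z,l=0: np.array([*(O+s*ex+l*ey),z])
def front(s):  # s-coordinate of the drawer front's upper outer edge
    out=[]
    for l in (-.09,-.075,-.06,.06,.075,.09):
        S=np.arange(-.26,-.10,.0005); uv=np.array([proj(s,P(x,.087,l)) for x in S],np.float32)
        v=cv2.remap(s[0].min(2).astype(np.float32),uv[:,0],uv[:,1],1).ravel(); d=v[8:]-v[:-8]; d[uv[4:-4,1]>375]=0; out.append(S[np.argmax(d)+4])
    return np.round(out,4)
E
python3 - <<'E'
from h import *
z=np.load("w3.npz"); print("w3 front",front([z["arr_%d"%i] for i in range(4)]))
z=np.load("w1.npz"); print("w1 front",front([z["arr_%d"%i] for i in range(4)]))
bot.move_l(P(-.27,.066),vel=.15); print("backed",np.round(bot.read_wrist_force(),2),front(shot("wrist")))
hand.move_gripper(.45); print("opening",bot.read_opening())
g=bot.move_l(P(-.205,.060),vel=.06,guard=14); F=np.mean([bot.read_wrist_force() for _ in range(20)],0)
print("open .45:",g,bot.read_eef_pos(),F.round(2),front(shot("wrist")),bot.read_t())
for pitch in (30,60,90):
  for roll in (0,90):
    x=np.array([*(ex*np.sin(np.radians(pitch))),-np.cos(np.radians(pitch))]); y=np.array([*ey,0]) 
    if roll: y=np.cross(x,y)
    r=R.from_matrix(np.c_[x,y,np.cross(x,y)]).as_rotvec()
    for s in(-.27,-.15):
        q=kinematics.ik(P(s,.069),r); print(pitch,roll,s,None if q is None else np.round(q,2))
E
```

```text
w3 front [-0.209  -0.209  -0.1305 -0.13   -0.2085 -0.2085]
w1 front [-0.132  -0.132  -0.1305 -0.132  -0.132  -0.1315]
backed [-0.54 -0.09  0.84] [-0.1855 -0.1975 -0.2005 -0.2005 -0.1965 -0.1855]
opening 0.45302509619024833
open .45: False [0.54524303 0.10220687 0.05999081] [ 0.15 -0.42 -0.47] [-0.209  -0.209  -0.1805 -0.2085 -0.209  -0.2085] 17.9083
30 0 -0.27 None
30 0 -0.15 [ 0.22  0.06 -0.85  0.14 -0.07  0.12]
30 90 -0.27 None
30 90 -0.15 [ 0.22  0.06 -0.85  0.14 -0.07  1.69]
60 0 -0.27 None
60 0 -0.15 None
60 90 -0.27 None
60 90 -0.15 None
90 0 -0.27 None
90 0 -0.15 None
90 90 -0.27 None
90 90 -0.15 None
```

Run:
```python
from h import *
bot.move_l(P(-.285,.060),vel=.2)
hand.move_gripper(0)
bot.move_l(P(-.285,.060),down(a),vel=.15)
print(bot.read_eef_pos(),np.round(bot.read_joints(),2),bot.read_t())
for s in (-.26,-.235,-.21):
    g=bot.move_l(P(s,.060),vel=.06,guard=14); F=np.mean([bot.read_wrist_force() for _ in range(20)],0)
    print(s,g,F.round(2))
w=shot("top"); np.savez("top2",*w); v=shot("wrist"); save("w4",v[0],1); print(bot.read_eef_pos(),bot.read_t())
z=np.load("top0.npz")["arr_0"]
for n,i in (("t0",z),("t2",w[0])): print(n,[i[165:205,c].min(1)[20:34].tolist() for c in (206,258)])
```

```text
[0.46589222 0.09584735 0.05999231] [ 0.2   0.19 -0.54  0.84 -0.    1.69] 20.625
-0.26 False [-0.75  0.25  0.37]
-0.235 False [-0.12  0.44 -0.35]
-0.21 False [ 0.12 -0.19 -0.79]
[0.54028827 0.10177995 0.05984388] 22.425
t0 [[32, 33, 34, 27, 35, 37, 33, 48, 98, 105, 135, 66, 22, 86], [35, 38, 29, 34, 10, 94, 104, 108, 61, 27, 57, 103, 104, 103]]
t2 [[58, 64, 57, 58, 52, 50, 53, 53, 54, 48, 51, 46, 51, 48], [38, 36, 42, 35, 18, 99, 106, 115, 67, 31, 64, 108, 108, 107]]
```

View pics/w4.png

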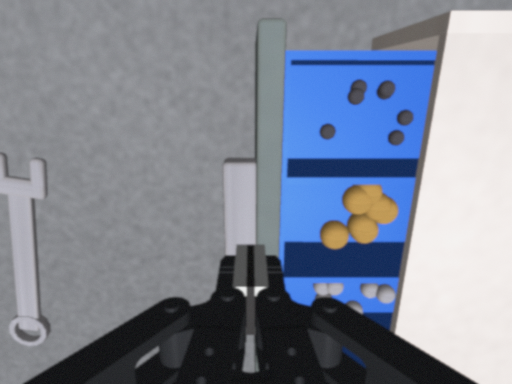

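The fingers pass through the pull in every configuration, with no force. The gripper's body is said to bear on things: with the tips 5 mm above the desk its underside is at 0.078 m, which clears the pull and overlaps the top 9 mm of the drawer front. I try a guarded push with that.

Run:
```python
from h import *
bot.move_l(P(-.305,.060),vel=.25)
bot.move_l(P(-.305,.03),down(a+np.pi/2),vel=.12)
print(bot.read_t())
def go(z,S):
    for s in S:
        g=bot.move_l(P(s,z),vel=.08,guard=14); F=np.mean([bot.read_wrist_force() for _ in range(20)],0); p=np.array(bot.read_eef_pos())
        print(z,round((p[:2]-O)@ex,4),g,F.round(2))
        if g: break
go(.03,(-.25,-.225)); print(front(shot("wrist")))
bot.move_l(P(-.295,.03),vel=.25); bot.move_l(P(-.295,.005),vel=.15); print("low",np.round(bot.read_wrist_force(),2))
go(.005,(-.25,-.235,-.222)); v=shot("wrist"); print(front(v)); save("w5",v[0],1); np.savez("w5",*v); print(bot.read_t())
```

```text
24.675
0.03 -0.2506 False [-0.33 -0.17  0.24]
0.03 -0.2249 False [-0.66 -0.09  0.18]
[-0.197 -0.198 -0.188 -0.187 -0.198 -0.197]
low [-0.11 -1.08  0.08]
0.005 -0.2505 False [-0.06  0.37  0.5 ]
0.005 -0.2348 False [-0.19 -0.66  0.58]
0.005 -0.222 False [ 0.15  0.69 -0.6 ]
[-0.2185 -0.2495 -0.202  -0.202  -0.235  -0.2325]
28.2083
```

View pics/w5.png

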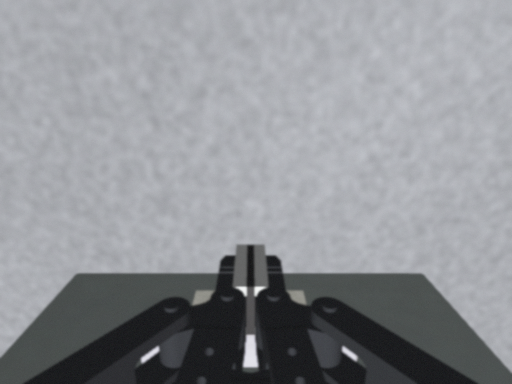

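Now it works: the front's lower edge at row 273 casts to s≈-0.191, so the pull's face is about -0.209, right at the finger face (TCP -0.222+0.011). The drawer is moving with the higher part of the fingers. I push on to the stop.

Run:
```python
from h import *
def low(v):
    out=[]
    for c in (110,150,350,390):
        k=v[0][150:383,c].min(1).astype(float); d=k[4:]-k[:-4]; r=150+np.argmin(d)+2.5; out.append(round(((onplane(v,[c,r],.003)[:2]-O)@ex),4))
    return out
z=np.load("w5.npz"); print(low([z["arr_%d"%i] for i in range(4)]))
def go(S,v=.06):
    for s in S:
        g=bot.move_l(P(s,.005),vel=v,guard=14); F=np.mean([bot.read_wrist_force() for _ in range(20)],0); p=np.array(bot.read_eef_pos())
        print(round((p[:2]-O)@ex,4),g,F.round(2))
        if g: return g
go((-.20,)); v=shot("wrist"); print(low(v))
go((-.175,-.165,-.158,-.151,-.146,-.142),.05); v=shot("wrist"); print(low(v)); save("w6",v[0],1); np.savez("w6",*v); print(bot.read_t())
```

```text
[np.float64(-0.1923), np.float64(-0.1256), np.float64(-0.1255), np.float64(-0.1921)]
-0.1992 False [ 1.07  0.05 -0.31]
[np.float64(-0.1694), np.float64(-0.1027), np.float64(-0.1025), np.float64(-0.1693)]
-0.174 False [-0.39  0.76  0.37]
-0.1719 True [-0.32 -0.56  0.02]
[np.float64(-0.1429), np.float64(-0.0762), np.float64(-0.077), np.float64(-0.1428)]
29.6917
```

The push works, with the front following at TCP+0.030. The guard stop near -0.172 is probably the gripper's low body meeting the cabinet edge. I back off a little, raise to z=0.03, where the body clears the cabinet at 0.103, and push home.

Run:
```python
from h import *
def low(v):
    out=[]
    for c in (60,90,110,390,410,440):
        k=v[0][150:383,c].min(1).astype(float); d=k[4:]-k[:-4]; r=150+np.argmin(d)+2.5; out.append(round(float((onplane(v,[c,r],.003)[:2]-O)@ex),4))
    return out
bot.move_l(P(-.185,.005),vel=.1); bot.move_l(P(-.185,.03),vel=.1)
for s in (-.17,-.165,-.160,-.155,-.150,-.146,-.142):
    g=bot.move_l(P(s,.03),vel=.03,guard=16); F=np.mean([bot.read_wrist_force() for _ in range(20)],0); p=np.array(bot.read_eef_pos())
    print(round((p[:2]-O)@ex,4),g,F.round(2))
    if g: break
v=shot("wrist"); print(low(v),front(v)); save("w7",v[0],1); np.savez("w7",*v); print(bot.read_t())
```

```text
-0.1712 False [-4.3  -1.14  1.56]
-0.1721 True [-0.58  0.16  0.33]
[-0.0505, -0.1401, -0.1424, -0.1423, -0.1385, -0.0504] [-0.239  -0.1455 -0.135  -0.135  -0.1455 -0.2545]
31.275
```

View pics/w7.png

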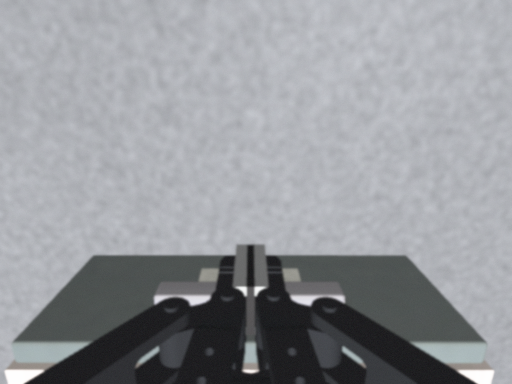

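The drawer is home. The measured body depth (about 0.246 m) means the 12 mm front sits outside the body, and that puts the origin at (0.737,0.118). The contact stop at -0.172 and the reader's stripe both agree. Now I move to the dish.

```bash
sed -i 's/O=np.array(\[.750,.1187\])/O=np.array([.7374,.1177])/' h.py
python3 - <<'E'
from h import *
p=np.array(bot.read_eef_pos()); bot.move_l(p-[*(ex*.03),0],vel=.15); p=np.array(bot.read_eef_pos()); bot.move_l([p[0],p[1],.25],vel=.25)
b=np.radians(76); c=np.array([.517,-.268]); zt=np.array([np.sin(b),-np.cos(b)])
bot.move_ptp([*(c+.11*zt),.25],down(b)); hand.move_gripper(1)
v=shot("wrist"); np.savez("w8",*v); save("w8",v[0],1); t=shot("top"); np.savez("top3",*t); print(bot.read_t())
I=v[0].astype(int); r=I[...,0]; red=(r>I[...,1]+70)&(r>I[...,2]+70); Q=np.argwhere(red); print("red px",len(Q),Q.mean(0)[::-1])
n,l,st,cc=cv2.connectedComponentsWithStats((I.max(2)<50).astype(np.uint8)); print([(st[i].tolist(),cc[i].round(1).tolist()) for i in range(1,n) if st[i,4]>60])
print("proj",proj(v,[*c,.12]),proj(v,[*c,.035]))
# front upper outer edge in the top view, along s
for lat in(-.08,.08):
    S=np.arange(-.24,-.08,.004); print([int(t[0][int(round(q[1])),int(round(q[0]))].min()) for q in (proj(t,P(s,.087,lat)) for s in S)])
E
```

```text
35.0333
red px 1864 [392.60675966 196.04667382]
[([0, 260, 162, 124, 8447], [89.4, 340.7]), ([341, 260, 171, 124, 9048], [415.3, 341.2]), ([107, 272, 19, 18, 129], [115.8, 281.0]), ([173, 367, 153, 17, 1854], [248.5, 376.4])]
proj [250.47966831  48.53889922] [250.40028279  55.57320307]
[115, 117, 111, 115, 108, 116, 110, 110, 112, 115, 114, 110, 112, 111, 114, 112, 108, 108, 111, 108, 113, 109, 109, 110, 116, 110, 43, 36, 67, 112, 106, 121, 211, 202, 200, 205, 198, 202, 206, 202]
[114, 117, 112, 114, 112, 116, 114, 115, 113, 111, 113, 112, 113, 113, 111, 113, 112, 110, 110, 108, 110, 109, 113, 112, 116, 109, 31, 35, 66, 106, 101, 155, 212, 202, 197, 199, 205, 201, 199, 199]
```

View pics/w8.png

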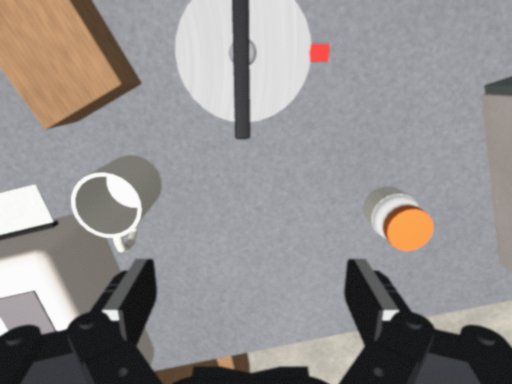

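The top profile shows the front's face at -0.130 with no tray visible, so the drawer is home. The wrist view shows the dish with its bar along column ~241 (lower end at row 138), the tab at (320,52), and the ball at (244,51) under the bar. I compute the grasp from these.

```bash
cat > g.py <<'E'
from h import *
z=np.load("w8.npz"); v=[z["arr_%d"%i] for i in range(4)]; I=v[0].astype(int); mx=I.max(2); r=I[...,0]
def mid(row):
    x=np.where(mx[row,225:260]<75)[0]+225; return (x.min()+x.max())/2
B=np.array([onplane(v,[mid(k),k],.127)[:2] for k in range(3,125,3)],np.float32)
l=cv2.fitLine(B,cv2.DIST_HUBER,0,.001,.001).ravel(); d=l[:2]; d=d if d[0]<0 else -d   # dish +y
yaw=np.arctan2(d[1],d[0])-np.pi/2; dx=np.array([-d[0]*0+d[1],-d[0]]); 
m=np.zeros(r.shape,bool); m[30:75,300:340]=((r>I[...,1]+70)&(r>I[...,2]+70))[30:75,300:340]; q=np.argwhere(m)[:,::-1].mean(0); T=onplane(v,q,.0345)[:2]
w=np.zeros(r.shape,np.uint8); w[0:130,165:325]=((I.min(2)>165)&(mx-I.min(2)<25))[0:130,165:325]
n,L,st,_=cv2.connectedComponentsWithStats(w); w=np.isin(L,[i for i in range(1,n) if st[i,4]>300])
h=cv2.convexHull(np.argwhere(w)[:,::-1].astype(np.int32))[:,0]; h=h[h[:,1]>2]
W=np.array([onplane(v,p,.034)[:2] for p in h]); A=np.c_[2*W,np.ones(len(W))]; s=np.linalg.lstsq(A,(W**2).sum(1),rcond=None)[0]; C=s[:2]; rad=np.sqrt(s[2]+C@C)
e=onplane(v,[241,138],.127)[:2]
bm=l[2:]; 
if __name__=="__main__":
    print("yaw bar",np.degrees(yaw),"tab yaw from rim ctr",np.degrees(np.arctan2(*(T-C)[::-1])),"tab dist",np.linalg.norm(T-C),"rim",C,rad)
    print("bar offset from rim centre along dish x",(bm-C)@dx,"bar end along y from C",(e-C)@d,"dx",dx)
E
python3 g.py
```

```text
yaw bar 76.49531 tab yaw from rim ctr 76.23288992231008 tab dist 0.08399972472700865 rim [ 0.51207778 -0.27587084] 0.07609703964778818
bar offset from rim centre along dish x 0.0007182824753907867 bar end along y from C -0.07800367850524224 dx [0.23352495 0.97235084]
```

Run:
```python
from g import *
c=C+.0004*dx; b=np.radians(76.4); G=P(-.16,.231); print(G,kinematics.ik(G,down(a)))
bot.move_l([*c,.22],down(b),vel=.12); bot.move_l([*c,.101],vel=.12,guard=12); print(bot.read_eef_pos())
hand.move_gripper(0); bot.sleep(.2); print("opening",bot.read_opening(),bot.read_t())
f0=np.mean([bot.read_wrist_force() for _ in range(20)],0)
bot.move_l([*c,.131],vel=.02); print("dF",(np.mean([bot.read_wrist_force() for _ in range(20)],0)-f0).round(2),bot.read_opening())
if bot.read_opening()>.05:
    bot.move_l([*c,.231],vel=.05)
    print(bot.read_t()); bot.move_l(G,down(a),vel=.05)
    print(bot.read_opening(),bot.read_eef_pos(),bot.read_t())
    for n in ("scene","top","wrist"):
        s=shot(n); np.savez(n+"9",*s)
        if n=="scene": print([proj(s,P(-.16+dx_,.25+dz)).round(1).tolist() for dx_,dz in ((0,0),(0,-.085),(.09,-.088))]); S=s
    save("fin",np.hstack([cv2.resize(S[0][90:290,180:380],(480,480),interpolation=2)]),1)
```

```text
[0.57791538 0.10486817 0.231     ] [ 1.79506167e-01  2.78791398e-01 -1.47487951e-02  1.27725613e+00
  4.44089210e-16  1.67001735e+00]
[ 0.51281287 -0.27578724  0.10178757]
opening 0.0037350616086220087 38.2667
dF [-0.15  0.68  0.25] -0.0015634418309611992
```

The fingers closed on nothing, above the bar. That explains the drawer too. The pictures show the real tips about 35–40 mm short of the reported TCP: the visible tip is at row 245 where the TCP projects to row 231, and pushing only made contact when z was 0.03 or lower. The fingers had simply passed over the drawer front. I apply this offset and grip with TCP z=0.061. Lift height is measured from the grip itself.

Run:
```python
from g import *
c=C+.0004*dx
hand.move_gripper(1); print(bot.read_t())
g=bot.move_l([*c,.061],vel=.09,guard=10); p=np.array(bot.read_eef_pos()); print(g,p)
hand.move_gripper(0); print("opening",bot.read_opening(),bot.read_t()); zg=bot.read_eef_pos()[2]
f0=np.mean([bot.read_wrist_force() for _ in range(20)],0)
if bot.read_opening()>.08:
    bot.move_l([*c,zg+.130],vel=.055); print("dF",(np.mean([bot.read_wrist_force() for _ in range(20)],0)-f0).round(2),bot.read_opening(),bot.read_t())
    if bot.read_opening()>.08:
        G=P(-.16,zg+.130); bot.move_l(G,down(a),vel=.05)
        print("goal",G,bot.read_opening(),bot.read_eef_pos(),bot.read_t())
        for n in ("scene","top","wrist"):
            s=shot(n); np.savez(n+"9",*s)
            if n=="scene": print([(((proj(s,P(-.16+u,.25+w))-[180,90])*2.4)).round(1).tolist() for u,w in ((0,0),(0,-.085),(.09,-.088))]); S=s
        save("fin",cv2.resize(S[0][90:290,180:380],(480,480),interpolation=2),1)
```

```text
40.7
False [ 0.51264143 -0.2757118   0.06152995]
opening 0.15034515829799386 42.275
dF [ 0.54 -2.09 -3.93] 0.1527596817100947 44.7917
goal [0.57791538 0.10486817 0.19119788] 0.1477092018574118 [0.57789968 0.10483471 0.19120976] 52.6583
[[286.8, 222.4], [281.0, 282.9], [246.7, 340.4]]
```

Run:
```python
from h import *
def ld(n):
    z=np.load(n+"9.npz"); return [z["arr_%d"%i] for i in range(4)]
s,t,w=ld("scene"),ld("top"),ld("wrist")
A=cv2.resize(s[0][90:290,180:380],(400,400),interpolation=2); B=cv2.resize(w[0],(400,300),interpolation=2); Z=np.zeros((100,400,3),np.uint8)
save("fin2",np.hstack([A,np.vstack([B,Z])]),1)
for n,v in (("scene",s),("wrist",w),("top",t)):
    I=v[0].astype(int); m=((I[...,0]>I[...,1]+70)&(I[...,0]>I[...,2]+70)).astype(np.uint8); k,l,st,c=cv2.connectedComponentsWithStats(m)
    print(n,"red",[(c[i].round(1).tolist(),int(st[i,4])) for i in range(1,k) if st[i,4]>8],"tab expected",proj(v,P(-.08,.165)).round(1),"ball",proj(v,P(-.16,.165)).round(1),"bar",proj(v,P(-.16,.257)).round(1))
```

```text
scene red [([230.2, 166.2], 13), ([283.3, 230.7], 55), ([184.6, 237.6], 250)] tab expected [284.5 228.3] ball [297.1 207.9] bar [299.7 180.5]
wrist red [([375.2, 213.0], 771)] tab expected [372.5 212.9] ball [251.9 213.1] bar [253.1 299.9]
top red [([302.1, 137.1], 183), ([330.6, 249.8], 19)] tab expected [226.8 157.2] ball [227.9 182.1] bar [225.3 178.5]
```

View pics/fin2.png

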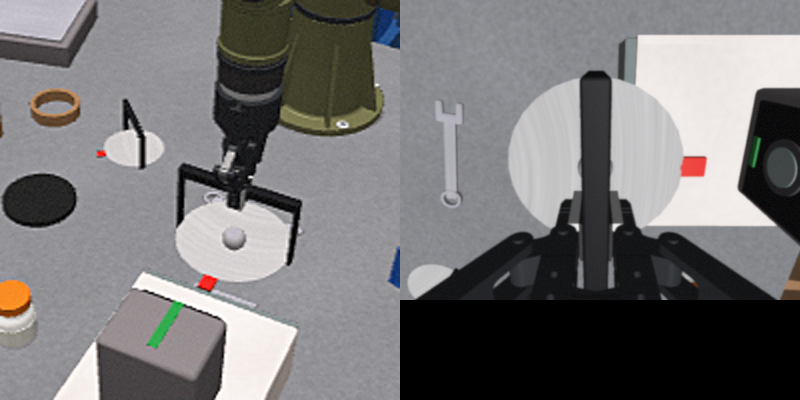

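The final view shows the pad empty, the dish level with the ball in its middle, and the tab pointing at the lens (lens at about (782,167) in the right half). I make a fine check of lens and ball against their expected pixels.

Run:
```python
from h import *
def ld(n):
    z=np.load(n+"9.npz"); return [z["arr_%d"%i] for i in range(4)]
s,w=ld("scene"),ld("wrist")
print("lens exp",proj(w,P(0,.165)).round(1)); I=w[0].astype(int)
m=np.zeros(I.shape[:2],np.uint8); g=I.mean(2); m[150:270,472:512]=(g[150:270,472:512]>60)&(np.ptp(I,axis=2)[150:270,472:512]<40)
k,l,st,c=cv2.connectedComponentsWithStats(m); print([(st[i].tolist(),c[i].round(1).tolist()) for i in range(1,k) if st[i,4]>100])
G=cv2.cvtColor(s[0][190:230,275:320],cv2.COLOR_RGB2GRAY); G=cv2.resize(G,None,fx=8,fy=8,interpolation=2)
h=cv2.HoughCircles(G,cv2.HOUGH_GRADIENT,1,100,param1=80,param2=15,minRadius=30,maxRadius=65); 
if h is not None: print("ball scene",h[0,0,:2]/8-.44+[275,190],h[0,0,2]/8,"exp",proj(s,P(-.16,.165)),"per 5mm: up",proj(s,P(-.16,.170)),"x+",proj(s,P(-.155,.165)))
# rim in scene vs wrist: circle fit in the wrist view at z=.164
J=w[0].astype(int); m=((J.min(2)>165)&(np.ptp(J,axis=2)<25)).astype(np.uint8); m[:,:135]=0; m[:,366:]=0; m[:90]=0; m[235:]=0
k,l,st,_=cv2.connectedComponentsWithStats(m); m=np.isin(l,[i for i in range(1,k) if st[i,4]>600])
q=np.argwhere(m)[:,::-1]; h=cv2.convexHull(q.astype(np.int32))[:,0]; h=h[(h[:,1]<225)]
W=np.array([onplane(w,p,.164)[:2] for p in h]); A=np.c_[2*W,np.ones(len(W))]; x=np.linalg.lstsq(A,(W**2).sum(1),rcond=None)[0]; print("rim ctr s,l",(x[:2]-O)@ex,(x[:2]-O)@ey,np.sqrt(x[2]+x[:2]@x[:2]))
print(bot.read_t(),np.round(bot.read_dq(),4))
```

```text
lens exp [493.1 212.8]
[([472, 190, 37, 50, 1541], [489.7, 214.5])]
rim ctr s,l -0.13744126850321287 -0.020109045154149966 0.10282731604762396
52.8083 [-0.002  -0.     -0.0024  0.0011 -0.0016 -0.    ]
```

All checks agree within about 2–3 mm, the arm is still, and the drawer was home. Handing in.

Run:
```python
from h import *
bot.sleep(.5); print(bot.read_opening(),np.round(bot.read_eef_pos(),4),bot.read_t()); bot.close_job()
```

```text
0.15329923167950696 [0.5779 0.1049 0.1912] 53.3083
the job is handed in; nothing more can be done
```

I pushed the drawer home, gripped the larger dish (the one with the ball) by its bar, and carried it to the reader. I turned it about 72° on the way and handed in at 53.3 s, still holding it.

**Drawer:** My first passes never touched it. The real fingertips sit about 35–40 mm short of the reported TCP, so the fingers went over the drawer front and in above the tray. Pushing lower moved it, and it stopped hard at the guard. The top camera then showed its face within a few mm of home and no tray visible. I felt the stop but could not separately confirm the detent's click.

**Dish:** The first grip closed on air above the bar, for the same reason. I corrected the height by 40 mm and the second grip held: opening 0.15 and about 3.9 N of added load.

**Last checks:**
- **Tab and ball:** the tab, and the ball as read by eye, were within about 3 px (a few mm) of where they should be. The ball was in the middle and the dish looked level.
- **Lens:** it appeared about 3 px from my estimate, so the 16 cm distance is good to roughly 3 mm.
- **Arm:** it was still at hand-in.
- **Failed checks:** my final rim fit picked up the white cabinet and the ball circle detection found nothing, so I used neither.
- **Bystanders:** those in the last view looked unmoved. I did not measure them.

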